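Stand the round-bottomed centrifuge bottle in its cork ring

TASK

The spin is over and one bottle is still leaning in the rotor. With a light push, not a grip, tip the empty cork ring that stands on its edge over flat beside where it stands, without sending it away; then lift the bottle out of its slanting bore and stand it upright in that ring: lower it gently until it bears on the ring, only then let go, and do not press hard. Leave the other bottle in its ring, and everything else on the bench, where they are.

Things in the scene. Friction and masses are not known exactly. Their poses are not given: they have to be found in the camera images.
- bottle: Bottle still in the rotor: white, round-bottomed, ribbed blue screw cap, 0.15 to 0.31 kg. z runs up its length; origin: lowest point of the round bottom. Along z (mm): hemisphere of radius 31 to 31, body 62 wide to 80, shoulder narrowing to 42 wide at 91, cap 44 wide from 94 to 124. Leans 35 degrees, cap roughly towards the robot; its lowest 80 mm are in a bore with 2 mm play.
- bottle_round (a point): Centre of that bottle's hemispherical bottom, 31 mm up its axis. With the bottle seated in a flat ring this point is 32 mm above the ring's centre (46 mm above the bench).
- bottle_cap (a point): Point on that bottle's axis at the middle of its cap, 109 mm from the bottom; axes as the bottle's.
- ring: Empty cork ring, both faces alike: 90 mm outside, hole 50, thickness 28, 60 g, loose. Origin: its centre; z along the hole. It stands free on its edge, hole roughly towards the robot, centre 44 mm up. Pushed near its top along the hole it goes over past 17 degrees and falls flat, centre about 59 mm farther on (14 mm up); the bench beyond it is clear. It can slide and roll.
- rotor: Centrifuge rotor on the bench, does not move: dark bowl 300 mm across, 126 high, with a hub 105 high and four aluminium bores 66 wide, 80 deep, slanting 35 degrees, mouths turned to the rotor's axis. Origin: centre of its underside, z up. The bottle's bore is on its +x side (floor centre 106 mm along x, 38 up), away from the robot; the other three are empty.
- bottle2: The other, identical bottle, already standing upright in its own ring; leave it. Origin at the bottom, z up.
- ring2: The identical cork ring under the other bottle, lying flat; leave it. Origin at its centre.
- deep_well: White deep-well plate 86 x 128 x 44 mm; leave it. Origin under its centre.
- tip_box: Orange box of yellow pipette tips 85 x 122 x 58 mm; leave it. Origin under its centre.
- tube_rack: Green rack with small tubes 75 x 145 x 62 mm; leave it. Origin under its centre.
- marker: White and black marker pen 125 mm long along its x axis, 14 mm thick, lying on the bench; leave it. Origin under its middle.

How it is judged (in metres and radians):
On the way, in this order (a step that is already met when the one before it is completed fails the run):
1. the empty ring lies flat on the bench, at rest and not touched by the fingers (angle between the z axis of ring and the z axis of rotor, either way round below 0.08 rad and height (world z) of ring below 0.018 m and linear speed of ring below 0.02 m/s and contact force between the fingers and ring below 0.1 N), for 0.2 s.
2. the bottle, upright within 12 degrees, bears on the flat ring while the fingers still hold it (contact force between bottle and ring above 0.5 N and contact force between the fingers and bottle above 1 N and angle between bottle's own z axis and vertical below 0.21 rad and horizontal distance between bottle_round and ring below 0.012 m), for 0.1 s.
At the end, for the whole second after the job is handed in: Ring flat on the bench (5 degrees), under 150 mm from its start; the rotor's bottle sits in it, round bottom centred on the hole within 5 mm, its centre 42 to 51 mm above the bench, upright within 7 degrees, at rest and free; the other bottle still upright in its ring (angle between the z axis of ring and the z axis of rotor, either way round below 0.08 rad and height (world z) of ring below 0.018 m and distance of ring from where it was at the start of the episode below 0.15 m and horizontal distance between bottle_round and ring below 0.005 m and height (world z) of bottle_round between 0.042 and 0.051 m and angle between each of bottle, bottle2's own z axis and vertical below 0.12 rad and contact force between bottle and ring above 0.5 N and linear speed of bottle below 0.01 m/s and angular speed of bottle below 0.1 rad/s); the robot touches nothing.
It fails at once if the bottle is pressed on the ring with more than 35 N (contact force between bottle and ring above 35 N).
It fails at once if the other bottle or its ring is pushed more than 10 mm away (distance of any of bottle2, ring2 from where it was at the start of the episode above 0.01 m).
It fails at once if another bystander is pushed more than 20 mm away (distance of any of deep_well, tip_box, tube_rack, marker from where it was at the start of the episode above 0.02 m).
It fails at once if the ring is sent rolling or sliding more than 150 mm from where it stood (distance of ring from where it was at the start of the episode above 0.15 m).
It fails at once if the ring is gripped or shoved: the fingers bear on it with more than 15 N (contact force between the fingers and ring above 15 N).
It also fails if it takes over 56 s, if anything falls off the work surface, if the arm or the gripper's body presses on something with over 40 N, if the wrist force passes 120 N, or if a joint passes its speed limit or range.

ROBOT

A 6-joint arm with a two-finger parallel gripper is mounted at the origin on the work surface. World frame = base frame: x ahead of the robot, y to its left, z up, the work surface at z = 0. Lengths are in m, angles in degrees, forces in N, time in s.
With the tool pointing down it reaches from about 0.375 to 0.9 m from the base axis. Payload 3.1 kg.
Tool frame: the origin (TCP) lies at the very end of the fingers, on their centre line; the grasp point (between the pads) lies 19 mm behind it (bot.hold_point_z is the z of the grasp point in the tool frame, in m); z points along the fingers, y is the direction in which the jaws open and shut (so a half turn about z gives the same grasp; the last joint's range is limited). The gripper opens to 87 mm and grips with 3 to 60 N. Pads are 19 mm wide; open, the fingers measure 117 mm over their backs; the gripper's body (75 mm by 190 mm) begins 51 mm behind the grasp point.
Start: joints at [61.106, 30.224, 82.088, -0, 67.689, -10.227], TCP at [0.2, 0.592, 0.223] pointing down, gripper open.
Joint ranges: [-176.69, 176.69], [-43.24, 126.21], [12.49, 139.97], [-82, 262], [0, 151.66], [-163.58, 163.58]. Speed limits (degrees/s): [159.86, 159.86, 180, 180, 180, 180].

INTERFACE

Orientations are given as a 3x3 rotation matrix whose columns are the frame's x, y, z axes.
In Python, from rig import bot gives the robot as it stands.
- The arm moves only by the tool servo_tool, never from a script. Its argument "increments" is a list of rows, each a list of 3 entries, a list of its own where there are three numbers: the closure, from 0 (fully open) to 1 (shut), then the shift along the tool's x, y, z in mm, then the turn about the tool's z in degrees. In form: [[claw, [x, y, z], turn], ...]. A call has 1 to 5 rows; each row shifts and turns the commanded pose from where the row before left it, along the tool's axes as they then stand; what a row does not reach is not made up. A row lasts 1/8 s, in which the tool goes at most 62.5 mm and 10.7 degrees, less where a joint would pass 70% of its speed; a pose out of reach is approached as far as the arm can. A call with a gripper value outside its range is refused whole. The fingers move at their own pace and stop on an object; the grip force is fixed at half the most. Time passes only in rows, so rows that do not move let the fingers close. It gives the time, the measured TCP pose, the force and the opening at its end, in the units of the state.
- bot.read_state(): the state, without advancing time (a new reading comes with each control period).
- bot.capture(name): name is "side" or "top"; returns (picture, depth): 480x640x3 uint8, blue, green, red; 480x640 float32, m along the optical axis (not along the pixel's ray), 0 where there is no reading.
- bot.camera_info(name): a dict with "K" (3x3 intrinsics, pixels), "R" (3x3) and "t" (3): a world point X has camera coordinates R X + t. Camera axes: x right, y down, z forward; pixel columns grow to the right and rows downward; lengths in m; the calibration is good to about 2 mm. A picture is of the moment at which its call begins. camera_info takes no time and is no camera call.
- bot.hand_in(): hands the job in, once; it reports no verdict.
Trained networks look in the newest picture that a camera, given by its name, has taken for a name from the list of things; names that differ only in an ending like _2 or _b are one class to them, and where a whole thing is asked for, a point or a joint stands for the part that bears it (a point fixed in the world has none). Each returns a list of dicts, best first, with "p" (0 to 1); they miss things now and then, are a little off and sometimes report something else, mostly with a low value. They report only what shows in the picture. A call takes as long as a camera call.
- bot.find_in(camera, thing): "bbox" ([left, top, right, bottom] in pixels, round what is visible of it).
- bot.trace(camera, thing): "region" (480x640 bool, what is visible of it) and "bbox" ([left, top, right, bottom] in pixels, round what is visible of it).
The state is a dict: "time_s": time; "joint_positions": joint angles; "qvel": joint speeds; "tau": joint torques, N m; "position": TCP position; "tcp_rot": TCP orientation; "force": force on the tool from outside, world axes, zero at the start; "moment": the same for the moment, N m; "opening": opening from 0.0 (shut) to 1.0 (fully open).
Only numpy, scipy, OpenCV 4.12 (cv2) and the standard library are available. Lean on these libraries where they do the work, as an engineer would, in place of code of your own. Each camera call takes 0.05 s, during which the arm holds its last target.

## Working session

There is one attempt and no reset: what is moved stays moved. The work goes in short steps, Python scripts to look and compute and a tool call to move; the robot and the scene stay as the last step left them, time stands still between calls to the robot, and variables do not carry over. Pictures are saved under pics/ and viewed, and the job is handed in when it is done.

Besides the shell and the picture viewer there is one more tool, called after "Request:" by a JSON object that holds its "api" and its "payload", one argument or row to a line. servo_tool: Moves the arm, as the interface text tells. Its arguments: {"type":"object","properties":{"increments":{"type":"array","items":{"type":"array"}}},"required":["increments"]}

```bash
ls; mkdir -p pics
python3 - <<'E'
from rig import bot
import cv2,numpy as np
for n in("side","top"):
    im,d=bot.capture(n); cv2.imwrite(f"pics/{n}0.png",im); np.save(f"{n}0.npy",d)
    c=bot.camera_info(n); print(n,c["K"],c["R"],c["t"])
    for th in ("bottle","ring","rotor","bottle2"):
        print(th,[(round(r["p"],2),r["bbox"]) for r in bot.find_in(n,th)])
print(bot.read_state(),bot.hold_point_z)
E
```

```text
pics
side [[448.76182365   0.         329.13215689]
 [  0.         448.76182365 237.18065765]
 [  0.           0.           1.        ]] [[ 0.81000659 -0.58616201 -0.01741894]
 [-0.34681143 -0.45487709 -0.82024915]
 [ 0.47287542  0.67044831 -0.57174112]] [-0.46261988  0.2396291   0.68530335]
bottle [(0.9, [407.4, 290.9, 447.6, 369.1]), (0.82, [215.3, 162.7, 240.2, 192.3]), (0.48, [292.8, 370.9, 373.1, 402.7])]
ring [(0.98, [300.7, 244.7, 317.4, 292.6]), (0.66, [396.6, 341.2, 453.6, 389.0])]
rotor [(0.8, [151.5, 167.0, 291.0, 263.3]), (0.36, [354.7, 209.5, 420.4, 263.7])]
bottle2 [(0.9, [407.4, 290.9, 447.6, 369.1]), (0.82, [215.3, 162.7, 240.2, 192.3]), (0.48, [292.8, 370.9, 373.1, 402.7])]
top [[522.30258037   0.         318.43138389]
 [  0.         522.30258037 241.17612737]
 [  0.           0.           1.        ]] [[ 0.02752335 -0.99954415  0.01240833]
 [-0.98382385 -0.02928439 -0.17672877]
 [ 0.17701158 -0.00734344 -0.98418137]] [-0.04226936  0.55791227  1.05015507]
bottle [(0.97, [155.4, 255.5, 190.0, 292.6]), (0.66, [444.8, 248.4, 489.0, 277.3])]
ring [(0.8, [433.9, 244.5, 47
[... 265 characters left out ...]
7843e+01, -6.45876052e-04,
        6.76893339e+01, -1.02285795e+01]), 'qvel': array([-0.04428174, -0.08364291, -0.05349884, -0.00864621,  0.14102533,
       -0.04641605]), 'tau': array([-9.43589803e-04, -4.39607513e+01, -1.76789886e+01,  6.32581254e-02,
        5.15060686e-02, -4.95893630e-05]), 'position': array([0.19997891, 0.59207551, 0.22251788]), 'tcp_rot': array([[-9.47407058e-01,  3.20031038e-01, -3.59637475e-05],
       [ 3.20031040e-01,  9.47407054e-01, -8.67487607e-05],
       [ 6.31001214e-06, -9.36959037e-05, -9.99999996e-01]]), 'force': array([-1.12340949,  0.29276486,  0.40202307]), 'moment': array([-0.05307822, -0.00169673,  0.08542419]), 'opening': 0.9980478957383855} -0.0187
```

View pics/side0.png

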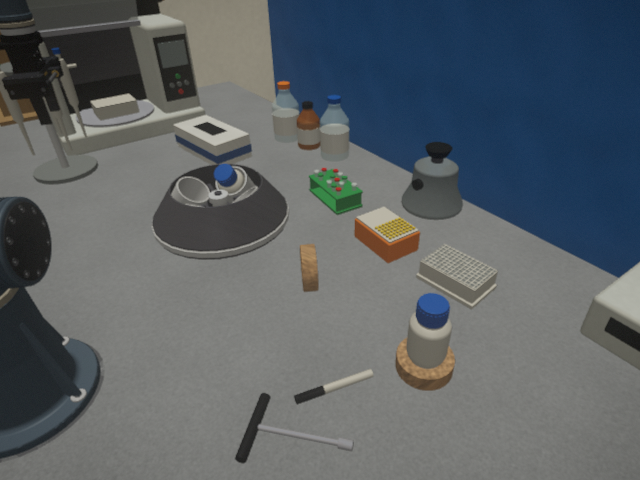

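View pics/top0.png

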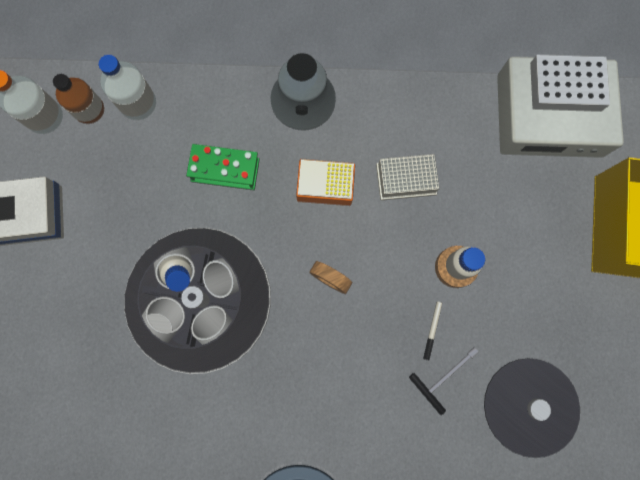

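```bash
cat > h.py <<'E'
from rig import bot
import cv2,numpy as np
def cloud(n,d,mask):
    c=bot.camera_info(n);K,R,t=c["K"],np.array(c["R"]),np.array(c["t"])
    v,u=np.nonzero(mask&(d>0)); z=d[v,u]
    P=np.c_[(u-K[0,2])/K[0,0]*z,(v-K[1,2])/K[1,1]*z,z]
    return (P-t)@R, u, v
def proj(n,X):
    c=bot.camera_info(n);p=np.array(c["R"])@X+c["t"];p=c["K"]@p;return p[:2]/p[2]
E
python3 - <<'E'
from h import *
for n in("side","top"):
    im,d=bot.capture(n)
    m0=np.ones(d.shape,bool)
    P,u,v=cloud(n,d,m0)
    b=abs(P[:,2])<.02
    print(n,"bench z",np.median(P[b,2]))
    np.save(f"{n}_cloud.npy",np.c_[P,u,v])
    for th in("ring","bottle","rotor"):
        for i,r in enumerate(bot.trace(n,th)[:3]):
            m=r["region"]; P,_,_=cloud(n,d,cv2.erode(m.astype(np.uint8),np.ones((3,3)))>0)
            np.savez(f"{n}_{th}_{i}.npz",P=P,m=m)
            if len(P): print(n,th,i,round(r["p"],2),np.round(r["bbox"]),len(P),"med",np.median(P,0).round(3),"lo",np.percentile(P,3,axis=0).round(3),"hi",np.percentile(P,97,axis=0).round(3))
E
```

```text
side bench z 0.0009587405787326752
side ring 0 0.92 [396. 340. 454. 392.] 1309 med [ 0.493 -0.35   0.028] lo [ 0.476 -0.37   0.007] hi [ 0.546 -0.294  0.03 ]
side ring 1 0.74 [301. 244. 321. 293.] 628 med [ 0.471 -0.083  0.071] lo [ 0.455 -0.096  0.028] hi [ 0.492 -0.044  0.09 ]
side bottle 0 0.94 [406. 295. 450. 370.] 2369 med [ 0.503 -0.339  0.102] lo [ 0.49  -0.356  0.046] hi [ 0.531 -0.312  0.14 ]
side bottle 1 0.9 [213. 166. 244. 195.] 535 med [0.468 0.232 0.123] lo [0.447 0.222 0.095] hi [0.5   0.253 0.146]
side rotor 0 0.62 [153. 165. 290. 262.] 8828 med [0.404 0.135 0.087] lo [0.299 0.075 0.045] hi [0.538 0.325 0.125]
top bench z -6.14926326043066e-05
top ring 0 0.94 [435. 246. 478. 288.] 386 med [ 0.5   -0.298  0.028] lo [ 0.477 -0.347  0.018] hi [ 0.551 -0.283  0.031]
top ring 1 0.9 [310. 262. 355. 296.] 589 med [ 0.48  -0.053  0.082] lo [ 0.457 -0.089  0.021] hi [ 0.505 -0.019  0.091]
top bottle 0 0.76 [156. 256. 192. 293.] 787 med [0.475 0.246 0.131] lo [0.446 0.225 0.106] hi [0.504 0.277 0.148]
top bottle 1 0.41 [378. 158. 441. 199.] 2210 med [ 0.707 -0.215  0.044] lo [ 0.671 -0.273  0.011] hi [ 0.749 -0.159  0.048]
top rotor 0 0.71 [157. 257. 191. 294.] 806 med [0.475 0.246 0.131] lo [0.446 0.224 0.106] hi [0.505 0.277 0.148]
```

```bash
cat > fit.py <<'E'
from h import *
from scipy.optimize import least_squares
def P_of(n,c,r,zmin=.006,zmax=.3):
    C=np.load(f"{n}_cloud.npy"); P=C[:,:3]
    return P[(np.hypot(P[:,0]-c[0],P[:,1]-c[1])<r)&(P[:,2]>zmin)&(P[:,2]<zmax)]
def ringsdf(P,c,ax):
    q=P-c; a=q@ax; r=np.linalg.norm(q-np.outer(a,ax),axis=1)
    dx=abs(a)-.014; dy=abs(r-.035)-.010
    return np.where((dx<0)&(dy<0),np.maximum(dx,dy),np.hypot(np.maximum(dx,0),np.maximum(dy,0)))
def fitring(P,x0):
    f=lambda p:ringsdf(P,np.array([p[0],p[1],p[2]]),np.array([np.cos(p[3]),np.sin(p[3]),0]))
    return least_squares(f,x0,loss="soft_l1",f_scale=.002)
# bottle SDF: revolve profile
prof=np.array([[0,0]]+[[31*np.sin(t),31-31*np.cos(t)] for t in np.linspace(.1,np.pi/2,16)]+[[31,80],[21,91],[21,94],[22,94],[22,124],[0,124]])/1000
def bottlesdf(P,o,ax):
    q=P-o; a=q@ax; r=np.linalg.norm(q-np.outer(a,ax),axis=1)
    X=np.c_[r,a]; best=np.full(len(P),9.)
    for A,B in zip(prof[:-1],prof[1:]):
        d=B-A; t=np.clip((X-A)@d/(d@d),0,1); best=np.minimum(best,np.linalg.norm(X-A-t[:,None]*d,axis=1))
    return best
E
python3 - <<'E'
from fit import *
Ps={n:P_of(n,(.48,-.056),.075) for n in("side","top")}
Ps["both"]=np.r_[Ps["side"],Ps["top"]]
for k,P in Ps.items():
    for y0 in(-.5,):
        s=fitring(P,[.48,-.055,.044,y0]); print(k,len(P),s.x.round(4),np.degrees(s.x[3]).round(1),"rms",np.sqrt(np.mean(s.fun**2)).round(4))
# rotor: rim circle fit
for n in("side","top"):
    C=np.load(f"{n}_cloud.npy");P=C[:,:3]
    a=P[(np.hypot(P[:,0]-.43,P[:,1]-.22)<.2)&(P[:,2]>.01)&(P[:,2]<.03)]
    f=lambda p:np.hypot(a[:,0]-p[0],a[:,1]-p[1])-p[2]
    s=least_squares(f,[.43,.22,.15],loss="soft_l1",f_scale=.003); print(n,"rotor",len(a),s.x.round(4))
    h=P[(np.hypot(P[:,0]-s.x[0],P[:,1]-s.x[1])<.02)&(P[:,2]>.09)]; print("hub",np.median(h,0).round(4))
# bottle: cap
E
```

```text
side 753 [ 0.4862 -0.0524  0.0449 -0.5196] -29.8 rms 0.001
top 719 [ 0.4838 -0.0536  0.0439 -0.5095] -29.2 rms 0.0036
both 1472 [ 0.4848 -0.0525  0.0444 -0.5063] -29.0 rms 0.0027
side rotor 19 [ -92.5308 -251.9455  268.8642]
hub [nan nan nan]
top rotor 918 [0.4539 0.249  0.088 ]
hub [0.4554 0.2445 0.1383]
  return _methods._mean(a, axis=axis, dtype=dtype,
  ret = um.true_divide(
```

```bash
python3 - <<'E'
from fit import *
Q={n:np.load(f"{n}_bottle_{i}.npz")["P"] for n,i in(("side",1),("top",0))}
Q["both"]=np.r_[Q["side"],Q["top"]]
c35,s35=np.cos(np.radians(35)),np.sin(np.radians(35))
for k,P in Q.items():
    P=P[P[:,2]>.1]
    def ax(y,t=np.radians(35)): return np.array([np.sin(t)*np.cos(y),np.sin(t)*np.sin(y),np.cos(t)])
    best=None
    for y0 in np.radians([150,180,210,240]):
        x0=np.r_[np.median(P,0)-.1*ax(y0),y0]
        s=least_squares(lambda p:bottlesdf(P,p[:3],ax(p[3])),x0,loss="soft_l1",f_scale=.002)
        if best is None or s.cost<best.cost: best=s
    s=best;a=ax(s.x[3]);print(k,len(P),s.x[:3].round(4),"yaw",np.degrees(s.x[3]).round(1),"cap",(s.x[:3]+.109*a).round(4),"rms",np.sqrt(np.mean(s.fun**2)).round(4))
E
python3 - <<'E'
import cv2
im=cv2.imread("pics/top0.png")[210:390,110:370]
cv2.imwrite("pics/topc.png",cv2.resize(im,None,fx=3,fy=3,interpolation=cv2.INTER_CUBIC))
E
```

```text
side 470 [0.5184 0.2805 0.0372] yaw 214.6 cap [0.467  0.245  0.1265] rms 0.0014
top 783 [0.5158 0.2811 0.0365] yaw 215.4 cap [0.4649 0.2449 0.1258] rms 0.0015
both 1253 [0.5167 0.2808 0.0367] yaw 215.1 cap [0.4656 0.2449 0.126 ] rms 0.0016
```

View pics/topc.png

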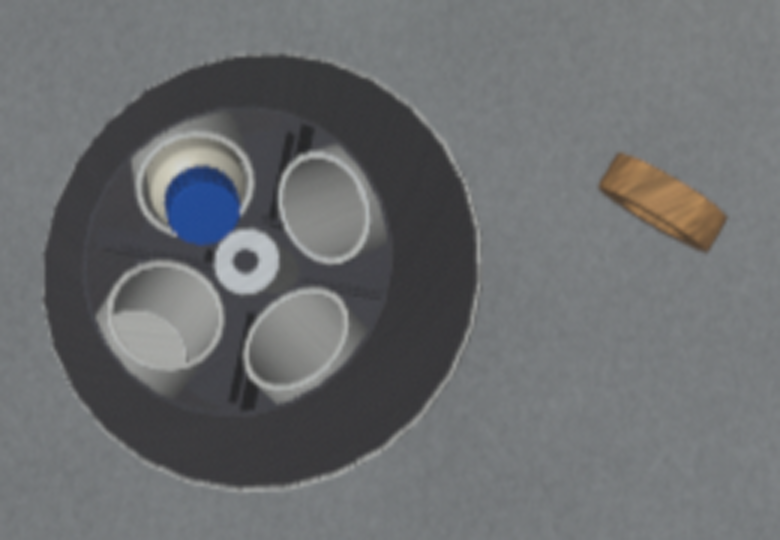

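Request:
{"api": "servo_tool", "payload": {
  "increments": [
    [1,[0,0,0],10.7],
    [1,[-45,-36,0],0],
    [1,[-45,-36,0],0],
    [1,[-45,-36,0],0],
    [1,[-45,-36,0],0]
  ]
}}

```text
time_s: 1.52
position: [0.2869, 0.3769, 0.2228]
tcp_rot: [[-0.872, 0.49, 0.001], [0.49, 0.872, 0.001], [-0.001, 0.001, -1.0]]
force: [0.5, -0.2, 0.5]
opening: 0.513
```

Request:
{"api": "servo_tool", "payload": {
  "increments": [
    [1,[-45,-36,0],0],
    [1,[-45,-36,0],0],
    [1,[-45,-36,0],0],
    [1,[-45,-36,0],0],
    [1,[-45,-36,0],0]
  ]
}}

```text
time_s: 2.15
position: [0.3949, 0.1094, 0.223]
tcp_rot: [[-0.871, 0.49, 0.002], [0.49, 0.871, 0.0], [-0.001, 0.001, -1.0]]
force: [0.5, -0.3, -0.3]
opening: 0.019
```

Request:
{"api": "servo_tool", "payload": {
  "increments": [
    [1,[-32,-30,0],0],
    [1,[-32,-30,0],0],
    [1,[-28,-24,40],0],
    [1,[0,0,45],0],
    [1,[0,0,0],0]
  ]
}}

```text
time_s: 2.78
position: [0.4307, -0.0071, 0.1355]
tcp_rot: [[-0.871, 0.492, -0.007], [0.492, 0.871, 0.002], [0.008, -0.002, -1.0]]
force: [-0.3, -0.4, 0.5]
opening: 0.003
```

Request:
{"api": "servo_tool", "payload": {
  "increments": [
    [1,[-10,-13,30],0],
    [1,[-15,0,30],0],
    [1,[-8,0,0],0],
    [1,[0,0,0],0],
    [1,[0,0,0],0]
  ]
}}

```text
time_s: 3.4
position: [0.4558, -0.0344, 0.0791]
tcp_rot: [[-0.872, 0.49, 0.002], [0.49, 0.872, -0.001], [-0.002, 0.0, -1.0]]
force: [0.2, 0.9, 0.2]
opening: 0.005
```

Run:
```python
from h import *
s=bot.read_state();p=s["position"];R=s["tcp_rot"];print(p.round(4),(R.T@(p-[.485,-.053,.044])).round(4),s["force"].round(2))
im,d=bot.capture("side");cv2.imwrite("pics/side1.png",cv2.resize(im[200:320,230:390],None,fx=5,fy=5))
```

```text
[ 0.4558 -0.0344  0.0791] [ 0.0345  0.0019 -0.0351] [0.22 0.93 0.18]
```

View pics/side1.png

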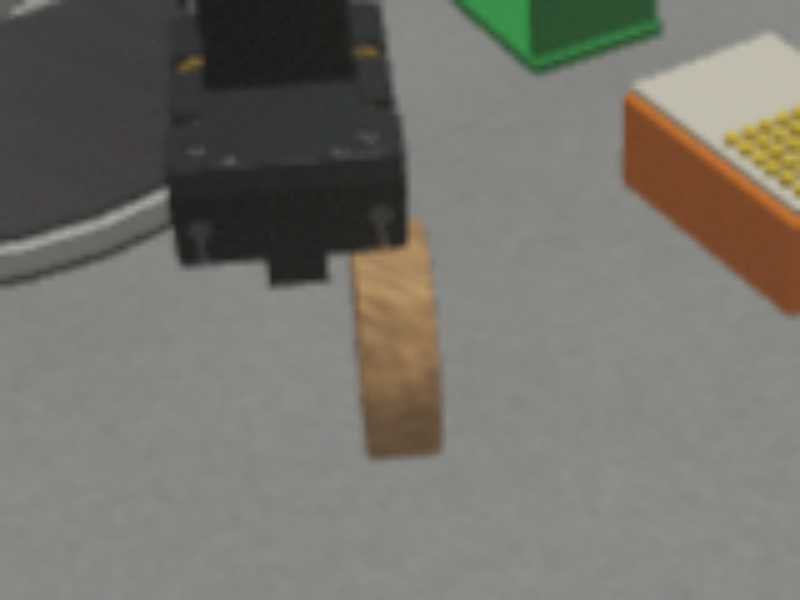

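Request:
{"api": "servo_tool", "payload": {
  "increments": [
    [1,[-4,0,0],0],
    [1,[-4,0,0],0],
    [1,[-4,0,0],0],
    [1,[-4,0,0],0],
    [1,[-4,0,0],0]
  ]
}}

```text
time_s: 4.08
position: [0.4731, -0.0447, 0.0774]
tcp_rot: [[-0.871, 0.491, -0.0], [0.491, 0.871, 0.0], [0.0, -0.0, -1.0]]
force: [-0.5, 0.2, -0.8]
opening: 0.003
```

Run:
```python
from h import *
s=bot.read_state();p=s["position"];R=s["tcp_rot"];print(p.round(4),(R.T@(p-[.485,-.053,.044])).round(4),s["force"].round(2))
im,d=bot.capture("side");cv2.imwrite("pics/side2.png",cv2.resize(im[200:320,230:390],None,fx=5,fy=5))
```

```text
[ 0.4731 -0.0447  0.0774] [ 0.0145  0.0014 -0.0334] [-0.52  0.24 -0.76]
```

View pics/side2.png

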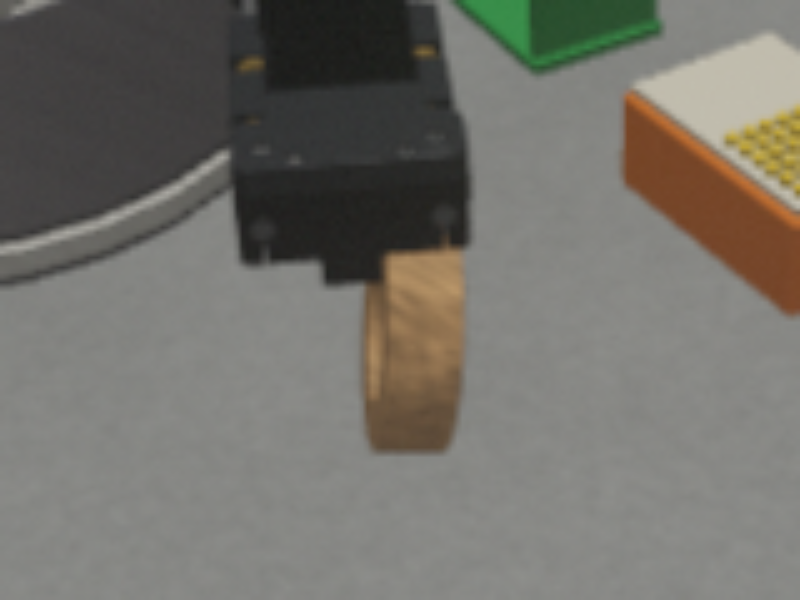

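Request:
{"api": "servo_tool", "payload": {
  "increments": [
    [1,[-4,0,0],0],
    [1,[-4,0,0],0],
    [1,[-4,0,0],0],
    [1,[-4,0,0],0],
    [1,[0,0,0],0]
  ]
}}

```text
time_s: 4.75
position: [0.4873, -0.0526, 0.0776]
tcp_rot: [[-0.871, 0.491, 0.001], [0.491, 0.871, -0.0], [-0.001, 0.0, -1.0]]
force: [0.1, 0.3, 0.4]
opening: 0.009
```

Run:
```python
from h import *
s=bot.read_state();p=s["position"];R=s["tcp_rot"];print(p.round(4),(R.T@(p-[.485,-.053,.044])).round(4),s["force"].round(2))
im,d=bot.capture("side");cv2.imwrite("pics/side3.png",cv2.resize(im[200:320,230:390],None,fx=5,fy=5))
```

```text
[ 0.4873 -0.0526  0.0776] [-0.0018  0.0015 -0.0336] [0.07 0.28 0.43]
```

View pics/side3.png

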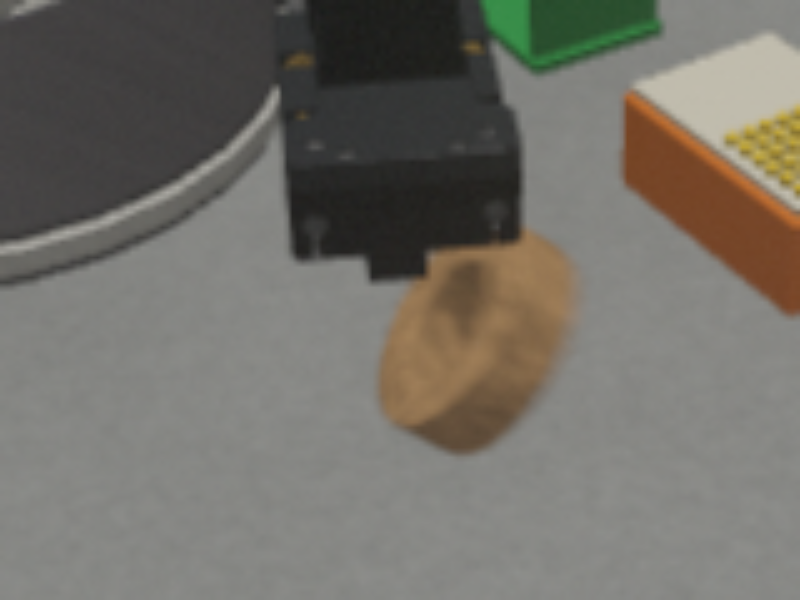

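Request:
{"api": "servo_tool", "payload": {
  "increments": [
    [1,[0,0,-35],0],
    [0,[0,0,-50],0],
    [0,[0,0,-50],0],
    [0,[0,0,-15],-10.7],
    [0,[0,0,0],-10.7]
  ]
}}

```text
time_s: 5.42
position: [0.4875, -0.0525, 0.2294]
tcp_rot: [[-0.991, 0.132, 0.004], [0.132, 0.991, -0.001], [-0.004, -0.001, -1.0]]
force: [0.6, -0.0, -0.5]
opening: 0.376
```

Request:
{"api": "servo_tool", "payload": {
  "increments": [
    [0,[0,0,0],-10.7],
    [0,[0,0,0],-10.7],
    [0,[0,0,0],-10.7],
    [0,[0,0,0],-10.7],
    [0,[0,0,0],0]
  ]
}}

```text
time_s: 6.05
position: [0.4864, -0.0521, 0.2274]
tcp_rot: [[-0.822, -0.569, -0.001], [-0.569, 0.822, 0.0], [0.0, 0.001, -1.0]]
force: [-0.7, 0.6, -0.5]
opening: 0.94
```

Run:
```python
from h import *
from fit import *
s=bot.read_state();print(s["position"].round(4),s["tcp_rot"].round(3).tolist())
for n in("side","top"):
    im,d=bot.capture(n);cv2.imwrite(f"pics/{n}4.png",im)
    P,u,v=cloud(n,d,np.ones(d.shape,bool));np.save(f"{n}_cloud.npy",np.c_[P,u,v])
    P=P_of(n,(.537,-.08),.075,.006,.04)
    f=lambda p:ringsdf(P,np.array([p[0],p[1],.014]),np.array([0,0,1.]))
    r=least_squares(f,[.537,-.08],loss="soft_l1",f_scale=.002);print(n,len(P),r.x.round(4),np.sqrt(np.mean(r.fun**2)).round(4),np.percentile(P[:,2],[50,95]))
```

```text
[ 0.4864 -0.0521  0.2274] [[-0.822, -0.569, -0.001], [-0.569, 0.822, 0.0], [0.0, 0.001, -1.0]]
side 1346 [ 0.5395 -0.0819] 0.0011 [0.02757681 0.02998751]
top 18 [ 0.5359 -0.0811] 0.0045 [0.02260761 0.02995539]
```

View pics/side4.png

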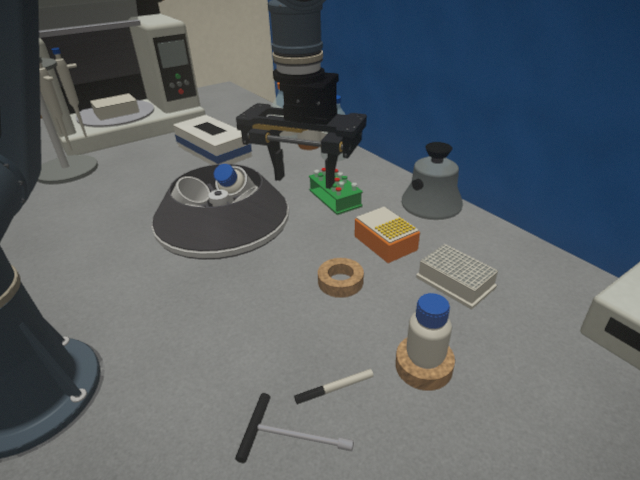

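View pics/top4.png

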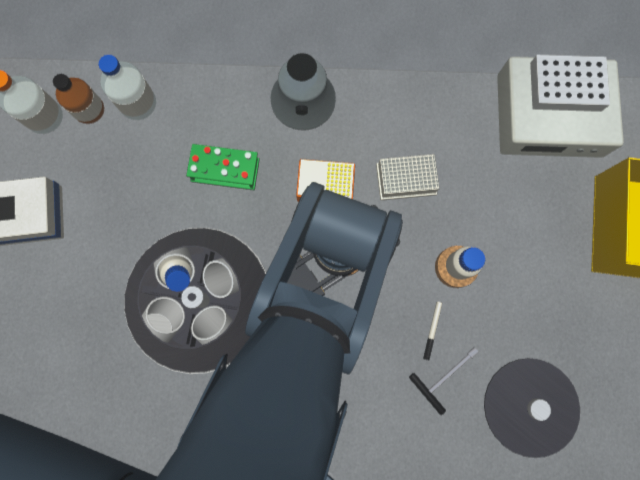

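Request:
{"api": "servo_tool", "payload": {
  "increments": [
    [0,[-25,43,0],0],
    [0,[-25,43,0],0],
    [0,[-25,43,0],0],
    [0,[-25,43,0],0],
    [0,[-25,43,0],0]
  ]
}}

```text
time_s: 6.78
position: [0.4663, 0.1971, 0.2276]
tcp_rot: [[-0.822, -0.569, 0.0], [-0.569, 0.822, -0.0], [-0.0, -0.0, -1.0]]
force: [0.5, -1.0, -0.1]
opening: 0.998
```

Request:
{"api": "servo_tool", "payload": {
  "increments": [
    [0,[-25,41,0],0],
    [0,[0,0,0],0],
    [0,[0,0,0],0]
  ]
}}

```text
time_s: 7.15
position: [0.4633, 0.2432, 0.2273]
tcp_rot: [[-0.821, -0.571, -0.001], [-0.571, 0.821, -0.001], [0.001, -0.0, -1.0]]
force: [0.4, -0.8, 0.4]
opening: 1.002
```

Run:
```python
from h import *
s=bot.read_state();p=s["position"];R=s["tcp_rot"];print(p.round(4),(R.T@(np.array([.4642,.2438,.110])-p)).round(4),R.round(3).tolist(),s["opening"])
im,d=bot.capture("side");cv2.imwrite("pics/side5.png",cv2.resize(im[60:260,130:330],None,fx=3,fy=3))
```

```text
[0.4633 0.2432 0.2273] [-1.200e-03  1.000e-04  1.173e-01] [[-0.821, -0.571, -0.001], [-0.571, 0.821, -0.001], [0.001, -0.0, -1.0]] 1.0023945988747813
```

View pics/side5.png

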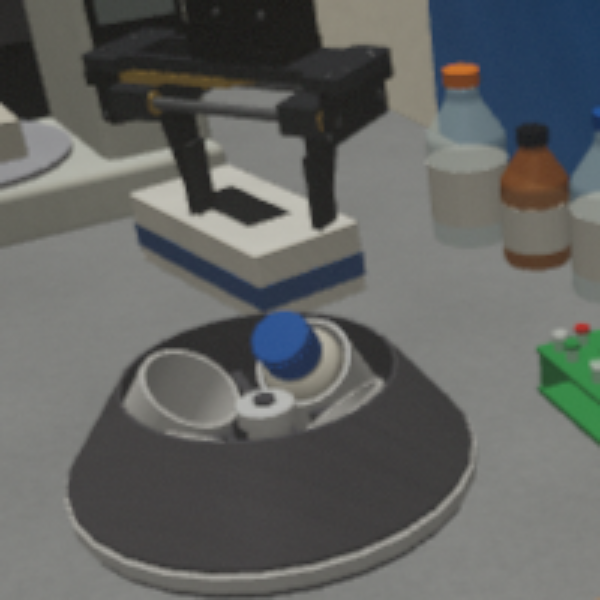

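Lined up above the cap (crop 285,340); going down about 117 mm.

Request:
{"api": "servo_tool", "payload": {
  "increments": [
    [0,[-1,0,40],0],
    [0,[0,0,35],0],
    [0,[0,0,20],0],
    [0,[0,0,12],0],
    [0,[0,0,8],0]
  ]
}}

```text
time_s: 7.82
position: [0.465, 0.2432, 0.1123]
tcp_rot: [[-0.822, -0.57, 0.0], [-0.57, 0.822, -0.0], [-0.0, -0.0, -1.0]]
force: [0.4, 0.4, 0.4]
opening: 1.003
```

Request:
{"api": "servo_tool", "payload": {
  "increments": [
    [0,[0,0,0],0],
    [0,[0,0,0],0]
  ]
}}

```text
time_s: 8.07
position: [0.4651, 0.2441, 0.1132]
tcp_rot: [[-0.821, -0.571, 0.001], [-0.571, 0.821, 0.0], [-0.001, -0.001, -1.0]]
force: [-0.0, 0.2, 0.2]
opening: 1.0
```

Run:
```python
from h import *
s=bot.read_state();p=s["position"];R=s["tcp_rot"];print(p.round(4),(R.T@(np.array([.4642,.2438,.110])-p)).round(4),s["force"].round(2))
im,d=bot.capture("side");cv2.imwrite("pics/side6.png",cv2.resize(im[60:260,130:330],None,fx=3,fy=3))
```

```text
[0.4651 0.2441 0.1132] [0.0009 0.0003 0.0032] [-0.01  0.19  0.15]
```

View pics/side6.png

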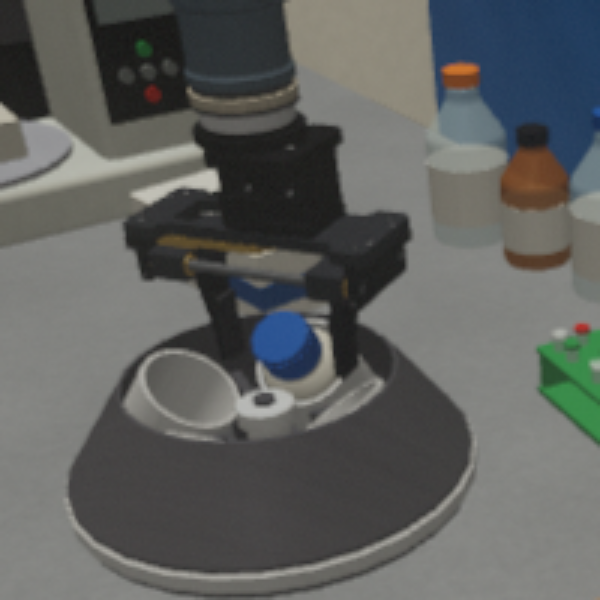

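Request:
{"api": "servo_tool", "payload": {
  "increments": [
    [0,[0,0,3],0],
    [1,[0,0,0],0],
    [1,[0,0,0],0],
    [1,[0,0,0],0],
    [1,[0,0,0],0]
  ]
}}

```text
time_s: 8.75
position: [0.4645, 0.244, 0.1096]
tcp_rot: [[-0.821, -0.571, 0.0], [-0.571, 0.821, -0.0], [0.0, -0.0, -1.0]]
force: [-0.2, 0.5, -1.1]
opening: 0.629
```

Request:
{"api": "servo_tool", "payload": {
  "increments": [
    [1,[0,0,0],0],
    [1,[0,0,0],0],
    [1,[0,0,0],0]
  ]
}}

```text
time_s: 9.12
position: [0.4642, 0.2441, 0.1096]
tcp_rot: [[-0.821, -0.571, -0.001], [-0.571, 0.821, 0.0], [0.0, 0.0, -1.0]]
force: [-0.8, 1.6, 0.7]
opening: 0.503
```

Request:
{"api": "servo_tool", "payload": {
  "increments": [
    [1,[2.3,0,-3.3],0],
    [1,[2.9,0,-4.1],0],
    [1,[4.6,0,-6.5],0],
    [1,[0,0,0],0]
  ]
}}

```text
time_s: 9.62
position: [0.4563, 0.2381, 0.1241]
tcp_rot: [[-0.821, -0.571, 0.001], [-0.571, 0.821, -0.0], [-0.0, -0.0, -1.0]]
force: [0.6, 0.3, -2.4]
opening: 0.501
```

Run:
```python
from h import *
s=bot.read_state();p=s["position"];print(p.round(4),s["force"].round(2),s["moment"].round(2),s["opening"])
im,d=bot.capture("side");cv2.imwrite("pics/side7.png",cv2.resize(im[60:260,130:330],None,fx=3,fy=3))
```

```text
[0.4563 0.2381 0.1241] [ 0.57  0.27 -2.35] [0.07 0.11 0.  ] 0.5013167647872764
```

View pics/side7.png

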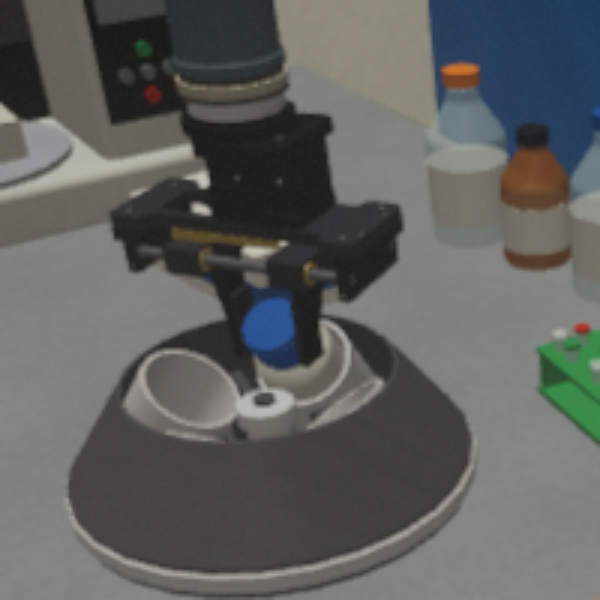

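Request:
{"api": "servo_tool", "payload": {
  "increments": [
    [1,[5.7,0,-8.2],0],
    [1,[5.7,0,-8.2],0],
    [1,[5.7,0,-8.2],0],
    [1,[5.7,0,-8.2],0],
    [1,[5.7,0,-8.2],0]
  ]
}}

```text
time_s: 10.3
position: [0.4326, 0.2219, 0.1651]
tcp_rot: [[-0.821, -0.571, -0.0], [-0.571, 0.821, -0.0], [0.0, 0.0, -1.0]]
force: [0.5, 0.8, -3.4]
opening: 0.505
```

Request:
{"api": "servo_tool", "payload": {
  "increments": [
    [1,[5.7,0,-8.2],0],
    [1,[5.7,0,-8.2],0],
    [1,[2.8,0,-10],0],
    [1,[0,0,-20],0],
    [1,[0,0,-30],0]
  ]
}}

```text
time_s: 10.92
position: [0.4204, 0.2137, 0.2411]
tcp_rot: [[-0.821, -0.571, -0.003], [-0.571, 0.821, -0.001], [0.003, 0.001, -1.0]]
force: [0.7, 1.0, -2.1]
opening: 0.5
```

Request:
{"api": "servo_tool", "payload": {
  "increments": [
    [1,[0,0,-30],0],
    [1,[0,0,0],0],
    [1,[0,0,0],0]
  ]
}}

```text
time_s: 11.3
position: [0.4204, 0.2138, 0.27]
tcp_rot: [[-0.821, -0.571, -0.002], [-0.571, 0.821, -0.001], [0.002, 0.001, -1.0]]
force: [0.7, -0.3, -3.3]
opening: 0.503
```

Run:
```python
from h import *
s=bot.read_state();p=s["position"];print(p.round(4),s["force"].round(2),s["moment"].round(2),s["opening"])
for n in("side","top"):
    im,d=bot.capture(n);cv2.imwrite(f"pics/{n}8.png",im)
```

```text
[0.4204 0.2138 0.27  ] [ 0.73 -0.27 -3.34] [ 0.05  0.15 -0.02] 0.5025134139050554
```

View pics/side8.png

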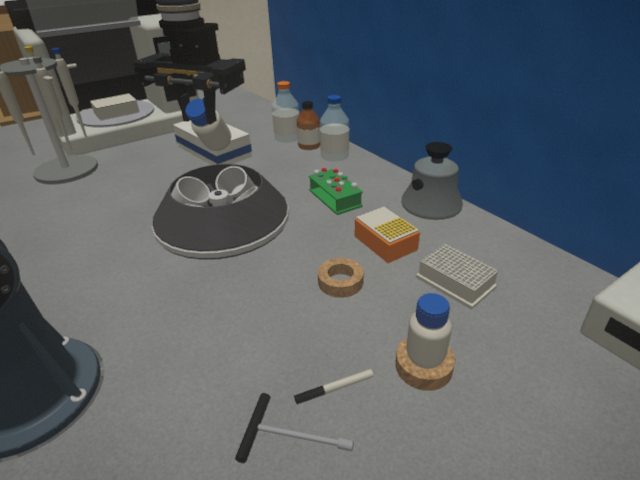

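View pics/top8.png

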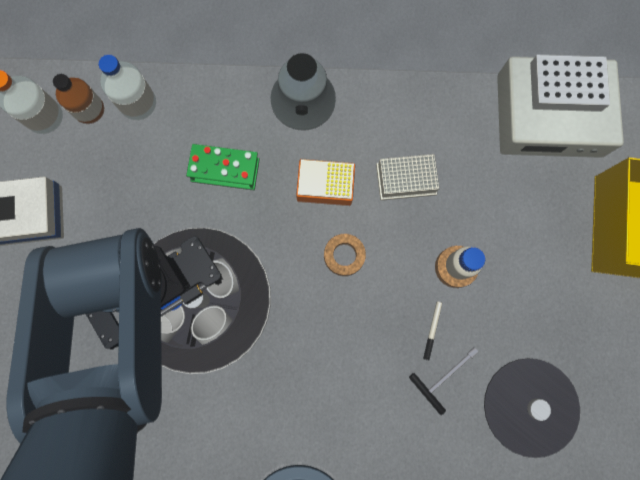

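Run:
```python
from fit import *
for n in("side","top"):
    d=np.load(f"{n}0.npy");P,u,v=cloud(n,d,np.ones(d.shape,bool))
    q=P-[.43,.22,0];r=np.hypot(q[:,0],q[:,1]);a=np.degrees(np.arctan2(q[:,1],q[:,0]))
    # refine centre using base
    sel=(r<.18)&(r>.12)&(P[:,2]>.02)&(P[:,2]<.05);B=P[sel];
    s=least_squares(lambda p:np.hypot(B[:,0]-p[0],B[:,1]-p[1])-p[2]-p[3]*(B[:,2]-.035),[.43,.22,.14,-.4],loss="soft_l1",f_scale=.003);print(n,s.x.round(4),sel.sum())
    for c in(-90,-60,-120,):
        k=(abs(a-c)<12)&(r>.08)&(r<.17)
        print(c,[(rr,np.percentile(P[k&(abs(r-rr/1000)<.003),2],[10,50,90]).round(3).tolist()) for rr in range(85,160,8) if (k&(abs(r-rr/1000)<.003)).any()])
print(bot.read_state()["joint_positions"].round(1))
# bottle held now
for n in("side",):
    im,d=bot.capture(n); 
    for r in bot.trace(n,"bottle")[:3]:
        P,_,_=cloud(n,d,cv2.erode(r["region"].astype(np.uint8),np.ones((3,3)))>0)
        if len(P): print(r["p"],r["bbox"],np.median(P,0))
    # ring
for n in("side","top"):
    im,d=bot.capture(n);P,u,v=cloud(n,d,np.ones(d.shape,bool));np.save(f"{n}_cloud.npy",np.c_[P,u,v])
    P=P_of(n,(.537,-.08),.065,.006,.04)
    r=least_squares(lambda p:ringsdf(P,np.array([p[0],p[1],.014]),np.array([0,0,1.])),[.537,-.08],loss="soft_l1",f_scale=.002);print(n,len(P),r.x.round(4),np.sqrt(np.mean(r.fun**2)).round(4))
```

```text
side [0.433  0.2193 0.1457 0.2558] 673
-90 [(93, [0.125, 0.125, 0.126]), (101, [0.114, 0.122, 0.126]), (109, [0.001, 0.109, 0.115]), (117, [0.001, 0.098, 0.104]), (125, [0.001, 0.087, 0.093]), (133, [0.001, 0.076, 0.082]), (141, [0.001, 0.065, 0.071]), (149, [0.001, 0.047, 0.057]), (157, [-0.001, 0.001, 0.002])]
-60 [(85, [0.119, 0.12, 0.12]), (93, [0.123, 0.125, 0.126]), (101, [0.12, 0.123, 0.127]), (109, [0.108, 0.114, 0.118]), (117, [0.001, 0.102, 0.106]), (125, [0.0, 0.09, 0.095]), (133, [0.0, 0.078, 0.083]), (141, [0.0, 0.067, 0.072]), (149, [0.001, 0.05, 0.061]), (157, [-0.0, 0.001, 0.002])]
-120 [(93, [0.123, 0.126, 0.127]), (101, [0.001, 0.119, 0.124]), (109, [0.001, 0.108, 0.113]), (117, [0.001, 0.096, 0.102]), (125, [0.001, 0.086, 0.091]), (133, [0.001, 0.073, 0.08]), (141, [0.001, 0.062, 0.068]), (149, [0.001, 0.046, 0.055]), (157, [0.0, 0.001, 0.002])]
top [0.4304 0.2172 0.1382 0.8239] 260
-90 [(85, [0.059, 0.083, 0.1]), (93, [0.123, 0.123, 0.123]), (101, [0.118, 0.122, 0.126]), (109, [0.107, 0.111, 0.115]), (117, [0.096, 0.1, 0.104]), (125, [0.084, 0.089, 0.093]), (133, 
[... 270 characters left out ...]
5, [0.085, 0.089, 0.093]), (133, [0.074, 0.079, 0.083]), (141, [0.064, 0.067, 0.071]), (149, [-0.001, 0.052, 0.06]), (157, [-0.003, -0.0, 0.002])]
-120 [(85, [0.093, 0.111, 0.119]), (93, [0.107, 0.115, 0.125]), (101, [0.118, 0.121, 0.125]), (109, [0.106, 0.11, 0.114]), (117, [0.094, 0.1, 0.104]), (125, [0.084, 0.088, 0.092]), (133, [0.073, 0.077, 0.081]), (141, [0.062, 0.066, 0.071]), (149, [-0.003, 0.003, 0.056]), (157, [-0.003, 0.0, 0.003])]
[  13.3   14.9   99.8   -0.    65.5 -111.5]
0.87 [404.3, 292.1, 452.7, 369.6] [ 0.503631   -0.33895488  0.10192407]
0.61 [186.4, 99.7, 230.3, 153.4] [0.42956714 0.20558515 0.25497982]
side 1343 [ 0.5396 -0.082 ] 0.0011
top 1021 [ 0.5369 -0.0831] 0.0019
```

```bash
cat > fb.py <<'E'
from fit import *
def bfit(n="side",near=None,az=None):
    im,d=bot.capture(n)
    best=None
    for r in bot.trace(n,"bottle")[:4]:
        P,_,_=cloud(n,d,cv2.erode(r["region"].astype(np.uint8),np.ones((3,3)))>0)
        if len(P)<60 or np.linalg.norm(np.median(P,0)[:2]-near[:2])>.09: continue
        def ax(p): v=np.array([p[3],p[4],1.]);return v/np.linalg.norm(v)
        for t0 in((-.57,-.4),(0,0),(-.3,-.2)):
            a0=ax([0,0,0,*t0]);x0=np.r_[near-.112*a0,t0]
            s=least_squares(lambda p:bottlesdf(P,p[:3],ax(p)),x0,loss="soft_l1",f_scale=.002)
            if best is None or s.cost<best[0].cost: best=(s,ax(s.x),len(P))
    if best is None: print("none");return im
    s,a,N=best
    print(n,"N",N,"bottom",s.x[:3].round(4),"round",(s.x[:3]+.031*a).round(4),"axis",a.round(3),"tilt",np.degrees(np.arccos(a[2])).round(1),"az",np.degrees(np.arctan2(a[1],a[0])).round(0),"rms",np.sqrt(np.mean(s.fun**2)).round(4),"hold on axis",((near-s.x[:3])@a).round(4))
    return im
def hold():
    s=bot.read_state();p=s["position"]+s["tcp_rot"]@[0,0,bot.hold_point_z];print("tcp",s["position"].round(4),"hold",p.round(4),"F",s["force"].round(1),"M",s["moment"].round(2),"op",round(s["opening"],3),"t",s["time_s"]);return p
E
python3 - <<'E'
from fb import *
h=hold();bfit("side",h)
E
```

```text
tcp [0.421  0.2139 0.27  ] hold [0.421  0.2139 0.2887] F [ 0.2 -1.3 -2.7] M [0.02 0.15 0.02] op 0.497 t 11.6
side N 1088 bottom [0.4731 0.2514 0.1977] round [0.4591 0.2409 0.2232] axis [-0.453 -0.341  0.824] tilt 34.5 az -143.0 rms 0.0012 hold on axis 0.1113
```

Request:
{"api": "servo_tool", "payload": {
  "increments": [
    [1,[1,0,30],0],
    [1,[0,0,30],0],
    [1,[0,0,20],0],
    [1,[0,0,0],0],
    [1,[0,0,0],0]
  ]
}}

```text
time_s: 12.32
position: [0.4214, 0.2137, 0.1915]
tcp_rot: [[-0.821, -0.571, 0.001], [-0.571, 0.821, 0.0], [-0.001, -0.001, -1.0]]
force: [-0.7, -0.2, -2.6]
opening: 0.503
```

Run:
```python
from fb import *
h=hold();R=bot.read_state()["tcp_rot"];print(R.T@(np.array([.4356,.2240,.1596])-bot.read_state()["position"]));im=bfit("side",h)
cv2.imwrite("pics/side9.png",cv2.resize(im[60:260,130:330],None,fx=3,fy=3))
```

```text
tcp [0.4214 0.2137 0.1915] hold [0.4213 0.2136 0.2102] F [-0.7 -0.2 -2.6] M [0.01 0.1  0.01] op 0.503 t 12.325
[-0.01756574  0.00037189  0.03187549]
side N 880 bottom [0.4738 0.2509 0.119 ] round [0.4596 0.2405 0.1446] axis [-0.455 -0.336  0.825] tilt 34.5 az -144.0 rms 0.0013 hold on axis 0.1115
```

View pics/side9.png

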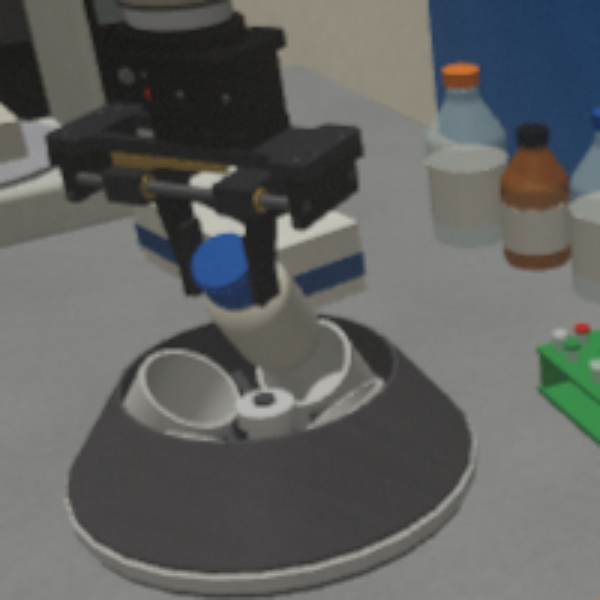

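Request:
{"api": "servo_tool", "payload": {
  "increments": [
    [1,[-6,0,10],0],
    [1,[-6,0,10],0],
    [1,[-5,0,10],0],
    [1,[0,0,0],0],
    [1,[0,0,0],0]
  ]
}}

```text
time_s: 13.05
position: [0.435, 0.2234, 0.1608]
tcp_rot: [[-0.821, -0.571, 0.001], [-0.571, 0.821, 0.0], [-0.001, -0.0, -1.0]]
force: [1.0, -0.1, -2.9]
opening: 0.499
```

Request:
{"api": "servo_tool", "payload": {
  "increments": [
    [1,[-4.2,0,-2.6],0],
    [1,[-4.2,0,-2.6],0],
    [1,[-4.5,0,-2.1],0],
    [1,[-4.5,0,-2],0],
    [1,[0,0,0],0]
  ]
}}

```text
time_s: 13.68
position: [0.4472, 0.2327, 0.1699]
tcp_rot: [[-0.821, -0.572, -0.004], [-0.572, 0.821, -0.001], [0.004, 0.001, -1.0]]
force: [-3.7, -3.0, -1.6]
opening: 0.498
```

Run:
```python
from fb import *
h=hold();im=bfit("side",h)
cv2.imwrite("pics/side10.png",cv2.resize(im[60:260,130:330],None,fx=3,fy=3))
```

```text
tcp [0.4472 0.2327 0.1699] hold [0.4472 0.2327 0.1886] F [-3.7 -3.  -1.6] M [-0.41  0.91  0.05] op 0.498 t 13.675
side N 901 bottom [0.4907 0.2632 0.0905] round [0.4794 0.255  0.1182] axis [-0.363 -0.264  0.894] tilt 26.7 az -144.0 rms 0.0013 hold on axis 0.1114
```

View pics/side10.png

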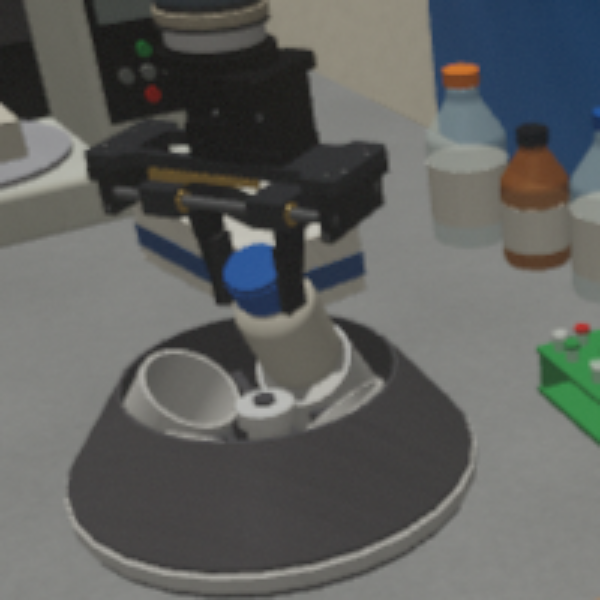

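Request:
{"api": "servo_tool", "payload": {
  "increments": [
    [1,[-4.5,0,-2],0],
    [1,[-4.5,0,-1.8],0],
    [1,[-4.5,0,-1.5],0],
    [1,[-4.5,0,-1.3],0],
    [1,[-4.5,0,-1],0]
  ]
}}

```text
time_s: 14.4
position: [0.4667, 0.2456, 0.1777]
tcp_rot: [[-0.821, -0.571, -0.002], [-0.571, 0.821, -0.001], [0.002, 0.0, -1.0]]
force: [-4.8, -3.2, -0.1]
opening: 0.491
```

Request:
{"api": "servo_tool", "payload": {
  "increments": [
    [1,[-4.5,0,-0.8],0],
    [1,[-4.5,0,-0.5],0],
    [1,[-4,0,-0.2],0],
    [1,[0,0,0],0]
  ]
}}

```text
time_s: 14.9
position: [0.4763, 0.2528, 0.1788]
tcp_rot: [[-0.821, -0.571, -0.004], [-0.571, 0.821, -0.002], [0.004, 0.001, -1.0]]
force: [-4.9, -2.6, -1.6]
opening: 0.485
```

Run:
```python
from fb import *
h=hold();im=bfit("side",h)
cv2.imwrite("pics/side11.png",cv2.resize(im[60:260,130:330],None,fx=3,fy=3))
```

```text
tcp [0.4763 0.2528 0.1788] hold [0.4764 0.2528 0.1975] F [-4.9 -2.6 -1.6] M [-0.69  1.2  -0.01] op 0.485 t 14.9
side N 988 bottom [0.4759 0.2517 0.0871] round [0.4792 0.2538 0.1179] axis [0.104 0.067 0.992] tilt 7.1 az 33.0 rms 0.0015 hold on axis 0.1097
```

View pics/side11.png

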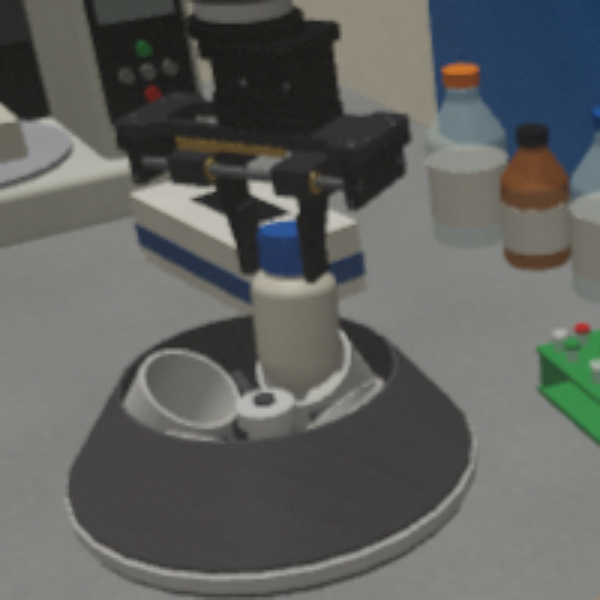

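Run:
```python
from fb import *
h=hold()
im,d=bot.capture("side")
cv2.imwrite("pics/side12.png",cv2.resize(im[110:210,190:270],None,fx=6,fy=6,interpolation=cv2.INTER_CUBIC))
for r in bot.trace("side","bottle")[:4]:
    P,u,v=cloud("side",d,cv2.erode(r["region"].astype(np.uint8),np.ones((3,3)))>0)
    if np.linalg.norm(np.median(P,0)[:2]-h[:2])>.09: continue
    P=P[P[:,2]>.13]
    c=im[v[:0],u[:0]]
    for lo,hi in((.13,.15),(.15,.165),(.17,.19),(.19,.205),(.205,.23)):
        Q=P[(P[:,2]>lo)&(P[:,2]<hi)]; print(lo,len(Q),Q.mean(0).round(4) if len(Q) else "",Q.max(0).round(3) if len(Q) else "")
        if len(Q)>20:
            rad={.13:.031,.15:.031,.19:.022,.205:.022}.get(lo)
            if rad:
                s=least_squares(lambda p:np.hypot(Q[:,0]-p[0],Q[:,1]-p[1])-rad,Q.mean(0)[:2]+[.02,.02],loss="soft_l1",f_scale=.001);print("  c",s.x.round(4),np.sqrt(np.mean(s.fun**2)).round(4))
```

```text
tcp [0.4763 0.2527 0.1787] hold [0.4763 0.2527 0.1974] F [-5.6 -2.7 -1. ] M [-0.69  1.22  0.  ] op 0.486 t 15.0
```

View pics/side12.png

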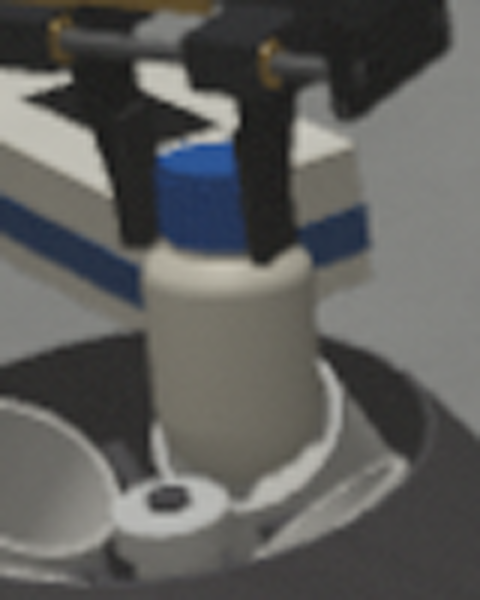

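Request:
{"api": "servo_tool", "payload": {
  "increments": [
    [1,[1,0,-3],0],
    [1,[1,0,-4],0],
    [1,[0,0,-4],0],
    [1,[0,0,0],0]
  ]
}}

```text
time_s: 15.6
position: [0.4769, 0.2524, 0.1911]
tcp_rot: [[-0.821, -0.571, 0.001], [-0.571, 0.821, 0.0], [-0.001, -0.001, -1.0]]
force: [-3.2, -1.4, -1.1]
opening: 0.488
```

Run:
```python
from fb import *
h=hold();im=bfit("side",h)
cv2.imwrite("pics/side13.png",cv2.resize(im[110:210,190:270],None,fx=6,fy=6,interpolation=cv2.INTER_CUBIC))
```

```text
tcp [0.4769 0.2524 0.1911] hold [0.4768 0.2524 0.2098] F [-3.2 -1.4 -1.1] M [-0.48  0.9  -0.01] op 0.488 t 15.6
side N 1045 bottom [0.4783 0.2522 0.0991] round [0.481  0.254  0.1299] axis [0.087 0.059 0.994] tilt 6.0 az 34.0 rms 0.0015 hold on axis 0.11
```

View pics/side13.png

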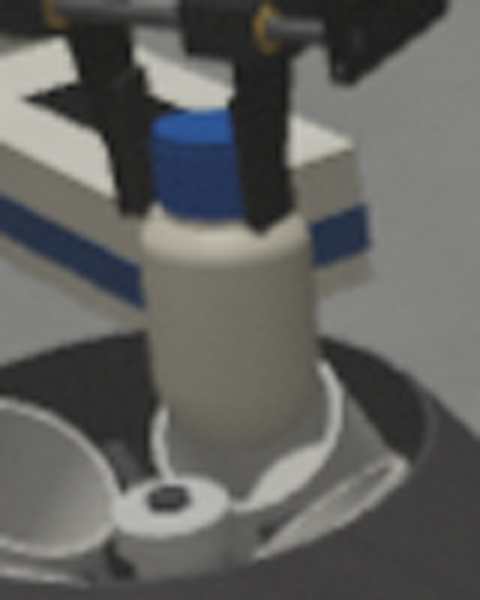

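Request:
{"api": "servo_tool", "payload": {
  "increments": [
    [1,[2,0,-5],0],
    [1,[2,0,-5],0],
    [1,[2,0,-5],0],
    [1,[0,0,0],0],
    [1,[0,0,0],0]
  ]
}}

```text
time_s: 16.32
position: [0.4717, 0.249, 0.2054]
tcp_rot: [[-0.821, -0.571, 0.001], [-0.571, 0.821, 0.0], [-0.001, -0.0, -1.0]]
force: [0.9, -0.2, -3.2]
opening: 0.487
```

Run:
```python
from fb import *
h=hold();im=bfit("side",h)
cv2.imwrite("pics/side14.png",cv2.resize(im[110:210,190:270],None,fx=6,fy=6,interpolation=cv2.INTER_CUBIC))
```

```text
tcp [0.4717 0.249  0.2054] hold [0.4717 0.249  0.2241] F [ 0.9 -0.2 -3.2] M [ 0.05  0.14 -0.01] op 0.487 t 16.325
side N 987 bottom [0.4756 0.2507 0.1131] round [0.4775 0.2519 0.144 ] axis [0.063 0.041 0.997] tilt 4.3 az 33.0 rms 0.0015 hold on axis 0.1103
```

View pics/side14.png

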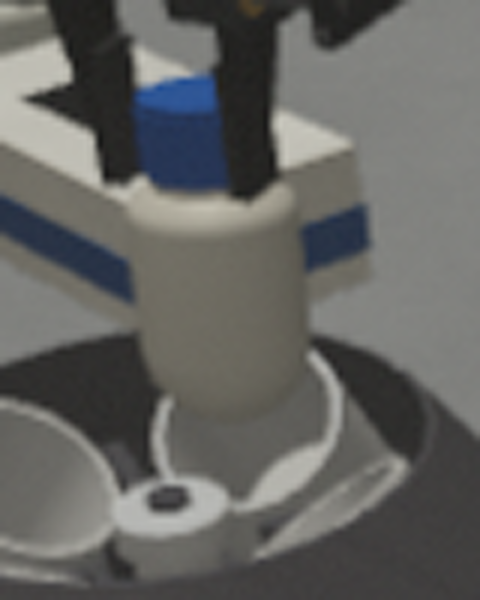

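Request:
{"api": "servo_tool", "payload": {
  "increments": [
    [1,[0,0,-6],0],
    [1,[0,0,-10],0],
    [1,[0,0,-14],0],
    [1,[2,-4,-10],0],
    [1,[4,-9,-4],0]
  ]
}}

```text
time_s: 17.05
position: [0.4744, 0.2346, 0.2505]
tcp_rot: [[-0.82, -0.572, 0.002], [-0.572, 0.82, 0.0], [-0.002, -0.001, -1.0]]
force: [0.3, 0.4, -1.6]
opening: 0.491
```

Request:
{"api": "servo_tool", "payload": {
  "increments": [
    [1,[7,-15,0],0],
    [1,[9,-20,0],0],
    [1,[10,-22,0],0],
    [1,[10,-22,0],0],
    [1,[10,-22,0],0]
  ]
}}

```text
time_s: 17.68
position: [0.4936, 0.1236, 0.2487]
tcp_rot: [[-0.821, -0.571, -0.001], [-0.571, 0.821, -0.0], [0.001, 0.0, -1.0]]
force: [0.2, -0.5, -2.8]
opening: 0.488
```

Run:
```python
from fb import *
h=hold();im=bfit("side",h)
```

```text
tcp [0.4936 0.1236 0.2487] hold [0.4936 0.1236 0.2674] F [ 0.2 -0.5 -2.8] M [ 0.06  0.04 -0.  ] op 0.488 t 17.675
side N 1385 bottom [0.4977 0.1251 0.1565] round [0.4995 0.1265 0.1875] axis [0.058 0.047 0.997] tilt 4.3 az 39.0 rms 0.0012 hold on axis 0.1103
```

Request:
{"api": "servo_tool", "payload": {
  "increments": [
    [1,[10,-22,0],0],
    [1,[10,-22,0],0],
    [1,[10,-22,0],0],
    [1,[10,-22,0],0],
    [1,[10,-22,0],0]
  ]
}}

```text
time_s: 18.4
position: [0.5152, 0.0059, 0.2489]
tcp_rot: [[-0.821, -0.571, -0.001], [-0.571, 0.821, 0.001], [0.001, 0.001, -1.0]]
force: [0.4, 0.7, -2.2]
opening: 0.491
```

Request:
{"api": "servo_tool", "payload": {
  "increments": [
    [1,[9,-20,0],0],
    [1,[8,-16,0],0],
    [1,[5,-10,0],0],
    [1,[3,-6,0],0],
    [1,[0,0,0],0]
  ]
}}

```text
time_s: 19.02
position: [0.5248, -0.0503, 0.2492]
tcp_rot: [[-0.821, -0.571, -0.0], [-0.571, 0.821, 0.0], [-0.0, 0.0, -1.0]]
force: [-0.6, 0.1, -2.9]
opening: 0.489
```

```bash
cat > chk.py <<'E'
from fb import *
h=hold();im=bfit("side",h)
d=bot.capture("side")[1];P,u,v=cloud("side",d,np.ones(d.shape,bool));np.save("side_cloud.npy",np.c_[P,u,v])
Q=P_of("side",(.537,-.08),.06,.006,.034)
r=least_squares(lambda p:ringsdf(Q,np.array([p[0],p[1],.014]),np.array([0,0,1.])),[.539,-.082],loss="soft_l1",f_scale=.001);print("ring",len(Q),r.x.round(4),np.sqrt(np.mean(r.fun**2)).round(4))
import sys
cv2.imwrite(f"pics/{sys.argv[1]}.png",cv2.resize(im[130:330,250:430],None,fx=3,fy=3,interpolation=cv2.INTER_CUBIC))
E
python3 chk.py side15
```

```text
tcp [ 0.5248 -0.0503  0.2492] hold [ 0.5248 -0.0503  0.2679] F [-0.6  0.1 -2.9] M [0.07 0.08 0.01] op 0.489 t 19.025
side N 1774 bottom [ 0.5292 -0.0484  0.1567] round [ 0.531  -0.0471  0.1876] axis [0.057 0.041 0.998] tilt 4.0 az 36.0 rms 0.0011 hold on axis 0.1106
ring 1340 [ 0.5396 -0.082 ] 0.0012
```

View pics/side15.png

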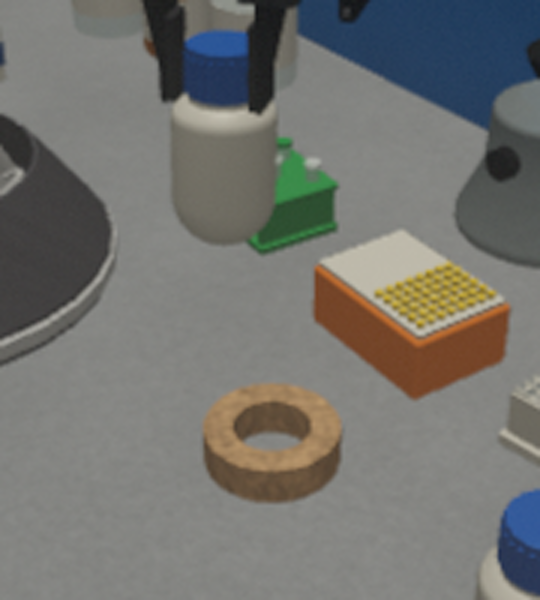

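Request:
{"api": "servo_tool", "payload": {
  "increments": [
    [1,[4,-10,0],0],
    [1,[5,-13,0],0],
    [1,[4,-10.5,20],0],
    [1,[0,0,30],0],
    [1,[0,0,30],0]
  ]
}}

```text
time_s: 19.8
position: [0.534, -0.0866, 0.1687]
tcp_rot: [[-0.821, -0.57, 0.001], [-0.57, 0.821, -0.001], [-0.001, -0.001, -1.0]]
force: [0.3, 0.0, -2.5]
opening: 0.488
```

Request:
{"api": "servo_tool", "payload": {
  "increments": [
    [1,[0,0,20],0],
    [1,[0,0,10],0],
    [1,[0,0,0],0],
    [1,[0,0,0],0]
  ]
}}

```text
time_s: 20.3
position: [0.5342, -0.0857, 0.1401]
tcp_rot: [[-0.821, -0.571, 0.002], [-0.571, 0.821, -0.001], [-0.001, -0.002, -1.0]]
force: [-0.3, -0.6, -2.6]
opening: 0.486
```

```bash
python3 chk.py side16
```

```text
tcp [ 0.5342 -0.0857  0.1401] hold [ 0.5341 -0.0857  0.1588] F [-0.3 -0.6 -2.6] M [0.05 0.06 0.  ] op 0.486 t 20.3
side N 1559 bottom [ 0.5387 -0.0838  0.0475] round [ 0.5404 -0.0824  0.0784] axis [0.055 0.042 0.998] tilt 4.0 az 37.0 rms 0.0011 hold on axis 0.1107
ring 1157 [ 0.5396 -0.082 ] 0.0011
```

View pics/side16.png

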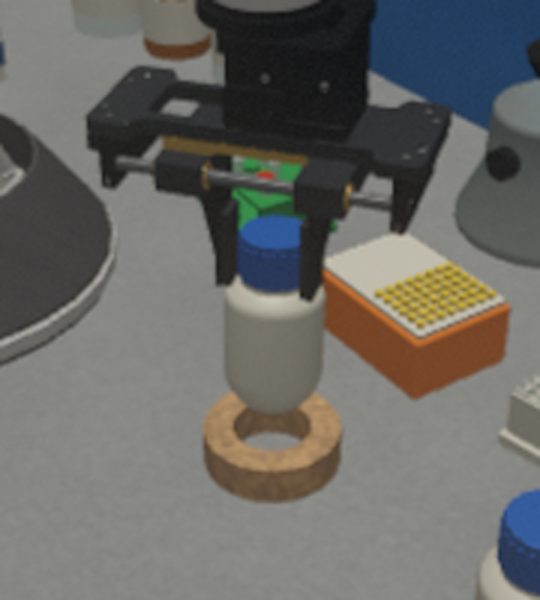

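Request:
{"api": "servo_tool", "payload": {
  "increments": [
    [1,[0.8,0,8],0],
    [1,[0,0,8],0],
    [1,[0,0,6],0],
    [1,[0,0,3],0],
    [1,[0,0,0],0]
  ]
}}

```text
time_s: 21.08
position: [0.5325, -0.0856, 0.1139]
tcp_rot: [[-0.821, -0.571, -0.001], [-0.571, 0.821, 0.0], [0.0, 0.001, -1.0]]
force: [-0.7, -0.2, -2.8]
opening: 0.488
```

```bash
python3 chk.py side17
```

```text
tcp [ 0.5325 -0.0856  0.1139] hold [ 0.5325 -0.0856  0.1326] F [-0.7 -0.2 -2.8] M [ 0.08  0.1  -0.01] op 0.488 t 21.075
side N 1449 bottom [ 0.5371 -0.0835  0.021 ] round [ 0.5387 -0.0823  0.0519] axis [0.053 0.039 0.998] tilt 3.8 az 36.0 rms 0.0011 hold on axis 0.111
ring 912 [ 0.5396 -0.0819] 0.0012
```

Still about 5–6 mm above the seat; small steps while watching the force.

Request:
{"api": "servo_tool", "payload": {
  "increments": [
    [1,[0,0,2],0],
    [1,[0,0,1.5],0],
    [1,[0,0,0],0]
  ]
}}

```text
time_s: 21.6
position: [0.5325, -0.0856, 0.1106]
tcp_rot: [[-0.821, -0.571, -0.0], [-0.571, 0.821, 0.0], [0.0, 0.0, -1.0]]
force: [0.1, 0.1, -2.2]
opening: 0.484
```

Request:
{"api": "servo_tool", "payload": {
  "increments": [
    [1,[0,0,1],0],
    [1,[0,0,0.5],0],
    [1,[0,0,0],0]
  ]
}}

```text
time_s: 21.98
position: [0.5329, -0.0856, 0.1095]
tcp_rot: [[-0.821, -0.571, 0.001], [-0.571, 0.821, -0.0], [-0.001, -0.0, -1.0]]
force: [-0.1, 0.9, -1.0]
opening: 0.486
```

Request:
{"api": "servo_tool", "payload": {
  "increments": [
    [1,[0,0,1],0],
    [1,[0,0,0.5],0],
    [1,[0,0,0],0]
  ]
}}

```text
time_s: 22.35
position: [0.5334, -0.0855, 0.1088]
tcp_rot: [[-0.821, -0.571, 0.002], [-0.571, 0.821, -0.0], [-0.002, -0.001, -1.0]]
force: [-0.3, 2.0, 5.6]
opening: 0.495
```

Request:
{"api": "servo_tool", "payload": {
  "increments": [
    [1,[0,0,1],0],
    [1,[0,0,0],0],
    [1,[0,0,0],0]
  ]
}}

```text
time_s: 22.72
position: [0.5336, -0.0854, 0.1086]
tcp_rot: [[-0.821, -0.571, 0.003], [-0.571, 0.821, -0.0], [-0.002, -0.002, -1.0]]
force: [-0.1, 2.2, 9.6]
opening: 0.49
```

Request:
{"api": "servo_tool", "payload": {
  "increments": [
    [1,[0,0,-1],0],
    [1,[0,0,0],0]
  ]
}}

```text
time_s: 22.98
position: [0.5333, -0.0855, 0.1087]
tcp_rot: [[-0.821, -0.571, 0.002], [-0.571, 0.821, -0.0], [-0.002, -0.001, -1.0]]
force: [0.3, 2.0, 7.5]
opening: 0.487
```

```bash
python3 chk.py side18
```

```text
tcp [ 0.5333 -0.0855  0.1087] hold [ 0.5333 -0.0855  0.1274] F [0.3 2.  7.5] M [0.56 0.1  0.01] op 0.487 t 22.975
side N 1441 bottom [ 0.5378 -0.0835  0.016 ] round [ 0.5396 -0.0823  0.0469] axis [0.055 0.04  0.998] tilt 3.9 az 36.0 rms 0.0012 hold on axis 0.1108
ring 900 [ 0.5397 -0.0819] 0.0012
```

View pics/side18.png

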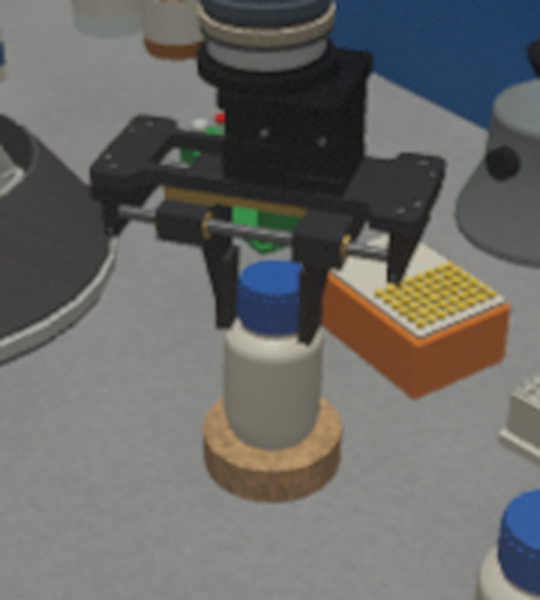

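Request:
{"api": "servo_tool", "payload": {
  "increments": [
    [1,[2,0,0],0],
    [1,[2,0,0],0],
    [1,[2,0,0],0],
    [1,[0,0,0],0]
  ]
}}

```text
time_s: 23.62
position: [0.5301, -0.0882, 0.1094]
tcp_rot: [[-0.822, -0.569, 0.006], [-0.569, 0.822, 0.001], [-0.006, -0.002, -1.0]]
force: [2.1, 5.3, 8.6]
opening: 0.489
```

```bash
python3 chk.py side19
```

```text
tcp [ 0.5301 -0.0882  0.1094] hold [ 0.53   -0.0882  0.1281] F [2.1 5.3 8.6] M [ 1.49 -0.54  0.01] op 0.489 t 23.625
side N 1505 bottom [ 0.5383 -0.0833  0.0167] round [ 0.5389 -0.0829  0.0477] axis [0.02  0.011 1.   ] tilt 1.3 az 30.0 rms 0.0013 hold on axis 0.1111
ring 903 [ 0.5396 -0.0819] 0.0012
```

Request:
{"api": "servo_tool", "payload": {
  "increments": [
    [1,[-1,0,-0.5],0],
    [1,[0,0,0],0]
  ]
}}

```text
time_s: 24.02
position: [0.5305, -0.0878, 0.1094]
tcp_rot: [[-0.822, -0.57, 0.005], [-0.57, 0.822, 0.001], [-0.004, -0.002, -1.0]]
force: [2.3, 4.7, 6.2]
opening: 0.491
```

```bash
python3 chk.py side20
```

```text
tcp [ 0.5305 -0.0878  0.1094] hold [ 0.5304 -0.0878  0.1281] F [2.3 4.7 6.2] M [ 1.18 -0.43 -0.06] op 0.491 t 24.025
side N 1366 bottom [ 0.538  -0.0832  0.0166] round [ 0.5389 -0.0827  0.0476] axis [0.028 0.014 1.   ] tilt 1.8 az 26.0 rms 0.0012 hold on axis 0.1112
ring 902 [ 0.5396 -0.0819] 0.0012
```

Request:
{"api": "servo_tool", "payload": {
  "increments": [
    [0.4,[0,0,0],0],
    [0.4,[0,0,0],0],
    [0,[0,0,0],0],
    [0,[0,0,0],0],
    [0,[0,0,0],0]
  ]
}}

```text
time_s: 24.8
position: [0.5283, -0.0886, 0.108]
tcp_rot: [[-0.821, -0.571, -0.001], [-0.571, 0.821, 0.0], [0.0, 0.0, -1.0]]
force: [-0.4, -0.7, -0.1]
opening: 0.854
```

```bash
python3 chk.py side21
```

```text
tcp [ 0.5283 -0.0886  0.108 ] hold [ 0.5283 -0.0886  0.1267] F [-0.4 -0.7 -0.1] M [ 0.08  0.06 -0.04] op 0.854 t 24.8
side N 1505 bottom [ 0.5393 -0.0825  0.016 ] round [ 0.5395 -0.082   0.047 ] axis [0.008 0.015 1.   ] tilt 1.0 az 62.0 rms 0.0011 hold on axis 0.1105
ring 899 [ 0.5397 -0.0819] 0.0012
```

View pics/side21.png

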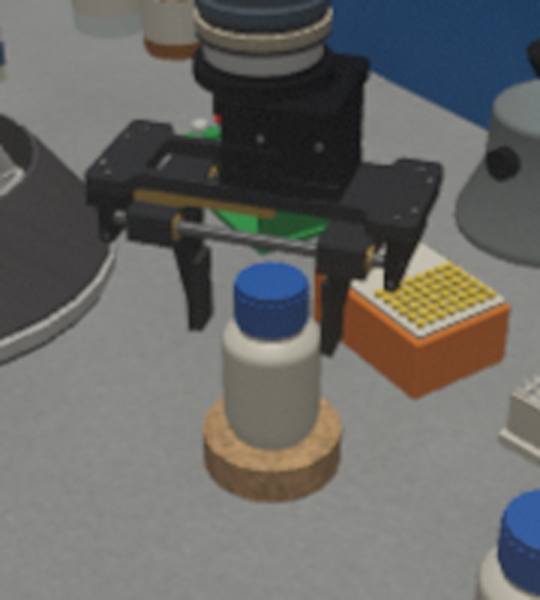

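Bottle stands upright (tilt ≈1°), centred in the ring, with the fingers clear on both sides of the cap. Withdrawing straight up.

Request:
{"api": "servo_tool", "payload": {
  "increments": [
    [0,[0,0,-10],0],
    [0,[0,0,-25],0],
    [0,[0,0,-35],0],
    [0,[0,0,-35],0],
    [0,[0,0,-25],0]
  ]
}}

```text
time_s: 25.58
position: [0.529, -0.0887, 0.2407]
tcp_rot: [[-0.821, -0.571, 0.003], [-0.571, 0.821, -0.001], [-0.002, -0.002, -1.0]]
force: [0.2, -0.4, -0.4]
opening: 0.999
```

Request:
{"api": "servo_tool", "payload": {
  "increments": [
    [0,[20,0,0],0],
    [0,[30,0,0],0],
    [0,[30,0,0],0],
    [0,[0,0,0],0],
    [0,[0,0,0],0]
  ]
}}

```text
time_s: 26.2
position: [0.4624, -0.1343, 0.2377]
tcp_rot: [[-0.821, -0.57, -0.001], [-0.57, 0.821, 0.001], [0.0, 0.001, -1.0]]
force: [-0.5, -1.0, -0.6]
opening: 1.0
```

```bash
sed -i 's/h=hold()/h=hold();h=np.array([.5396,-.082,.127])/' chk.py; python3 chk.py side22
python3 - <<'E'
from h import *
im,d=bot.capture("top");cv2.imwrite("pics/top22.png",im)
im,d=bot.capture("side");cv2.imwrite("pics/side22f.png",im)
E
```

```text
tcp [ 0.4624 -0.1343  0.2377] hold [ 0.4624 -0.1343  0.2564] F [-0.5 -1.  -0.6] M [ 0.08  0.06 -0.04] op 1.0 t 26.2
side N 1540 bottom [ 0.5393 -0.0825  0.016 ] round [ 0.5395 -0.082   0.047 ] axis [0.008 0.015 1.   ] tilt 1.0 az 61.0 rms 0.0011 hold on axis 0.111
ring 902 [ 0.5396 -0.0819] 0.0012
```

View pics/side22f.png

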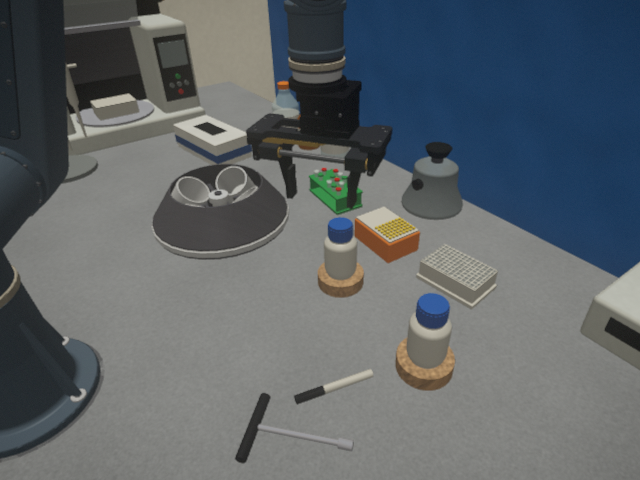

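View pics/top22.png

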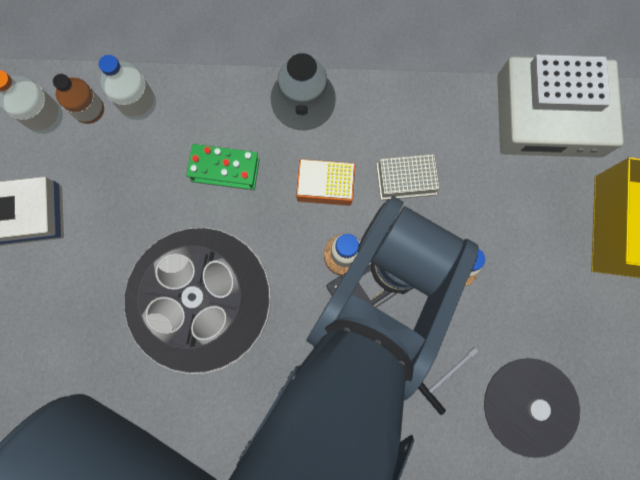

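Both bottles stand upright in their rings (side view: 340,255 and 430,340), everything else is in place, and the robot is clear.

```bash
python3 -c "
from rig import bot
print(bot.hand_in())"
```

```text
the job is handed in; nothing more can be done
None
```

The bottle now stands upright in the tipped-over cork ring and the job is handed in, at about 26 s of the 56 s allowed.

- **Ring:** I pushed it near its top with closed fingers. It fell flat about 62 mm from where it stood and did not move measurably after that.
- **Lifting the bottle:** I gripped it by the cap and drew it out along its bore. It kept its 35° lean in the grip. I stood it upright by levering its round bottom against the mouth of the bore.
- **Placing it:** I lowered it until it bore on the ring with roughly 12 N, eased the load off, corrected the tilt and only then let go.

**Last checks:** All of these come from the side camera, because the arm blocked most of the top view.

| Check | Measured | Limit |
|---|---|---|
| Bottle tilt | about 1° | 7° |
| Centring on the ring | within 1 mm | 5 mm |
| Height of round bottom's centre | 47 mm | 42–51 mm |

In the last pictures the other bottle and the rest of the bench look unmoved, and the robot touches nothing.

**What did not go cleanly:**
- **Cap slip:** While I was standing the bottle up, the cap slid about 10 mm off-centre in the fingers, and the lean overshot to about 7° the other way. The grip still held, and I brought the tilt back before letting go.
- **Camera disagreement:** The two cameras differed by about 2–3 mm on the ring's position. I used the side camera for both bottle and ring so that the offset cancelled.

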